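Raise the model platform to the second rung and prove the latch

ROBOT

A 6-joint arm with a two-finger parallel gripper is mounted at the origin on the work surface. World frame = base frame: x ahead of the robot, y to its left, z up, the work surface at z = 0. Lengths are in mm, angles in degrees, forces in N, time in s.
With the tool pointing down it reaches from about 350 to 850 mm from the base axis. Payload 8.1 kg.
Tool frame: the origin (TCP) lies where the fingers leave the gripper's body, on its centre line; the fingertips stand 73 mm ahead of it and the grasp point (between the pads) lies 54 mm ahead of it; z points along the fingers, y is the line along which they close (so a half turn about z gives the same grasp; the last joint's range is limited). The gripper opens to 85 mm and grips with 20 to 120 N. Pads are 22 mm wide; open, the fingers measure 114 mm over their backs; the gripper's body (76 mm by 85 mm) begins 54 mm behind the grasp point. The pads swing forward as they close: fully open they stand 13 mm farther back than shut.
Start: joints at [61.341, 7.471, 85.268, -0, 87.261, -4.893], TCP at [241.784, 549.132, 303.892] pointing down, gripper open.
Joint ranges: [-169.43, 169.43], [-51.17, 129.36], [1.28, 143.12], [-76.62, 256.62], [0, 156.53], [-152.29, 152.29]. Speed limits (degrees/s): [136.94, 136.94, 159.86, 180, 180, 180].

INTERFACE

Orientations are given as [roll, pitch, yaw] about the fixed x, y, z axes, in that order (R = Rz(yaw) Ry(pitch) Rx(roll)).
In Python, from bench import sense, optics, r gives the robot as it stands.
- The arm moves only by the tool servo_tool, never from a script. Its argument "plan" is a list that holds one entry, the list of rows, each a list of 5 numbers: the shift along the world's x, y, z in m, then the turn about the world's z in degrees, then the finger opening in m, from 0 to 0.0854. A call has 1 to 10 rows; each row shifts and turns the commanded pose from where the row before left it; what a row does not reach is not made up. A row lasts 1/10 s, in which the tool goes at most 50 mm and 8.59 degrees, less where a joint would pass 70% of its speed; a pose out of reach is approached as far as the arm can. A call is refused whole if a number of a shift passes 0.05 or a number of a turn 8.59, either way. A call with a gripper value outside its range is refused whole. The fingers move at their own pace and stop on an object; "force" is the grip in N (left out, the last holds). Time passes only in rows, so rows that do not move let the fingers close. It gives the time, the measured TCP pose, the force, the opening and the grip force at its end, in the units of the state.
- sense(): the state, without advancing time (a new reading comes with each control period).
- optics.snapshot(name): name is "scene" or "top" or "wrist"; returns a dict with "frame" (480x640x3 uint8, blue, green, red), "fx", "fy", "cx", "cy" (pixels), "dist_coeffs" ([k1, k2, p1, p2, k3] as OpenCV has them; the pictures are not rectified), "cam_to_world" (4x4, takes a point from camera to world coordinates). Camera axes: x right, y down, z forward; pixel columns grow to the right and rows downward; lengths in mm; the calibration is good to about 2 mm. A picture is of the moment at which its call begins. There is no depth.
- r.hand_in(): hands the job in; it is judged then, once.
The state is a dict: "time": time; "joint_pos": joint angles; "qd": joint speeds; "joint_efforts": joint torques, N m; "tool_pos": TCP position; "tcp_rot": TCP orientation; "ft_force": force on the tool from outside, world axes, zero at the start; "wrist_torque": the same for the moment, N m; "finger_gap": finger opening in mm; "grip_force": force on a finger pad.
Only numpy, scipy, OpenCV 4.12 (cv2) and the standard library are available. Lean on these libraries where they do the work, as an engineer would, in place of code of your own. Each camera call takes 0.05 s, during which the arm holds its last target. There are 200 camera calls.

TASK

Take the platform of the rung stand by its wooden handle and raise it from the bottom until its gravity latch has swung past the second rung from below, then lower it by feel until the latch sits on that second rung and carries the platform, and only then let go, so that it does not drop. Then check the lock: press down on top of the handle with about 10 N for a second, and move clear. Be gentle with the thin rungs (never force the latch down on them), keep the foam model standing on the platform, and leave the other things on the table alone.

Things in the scene. Friction and masses are not known exactly. Their poses are not given: they have to be found in the camera images.
- stand: Rung stand fixed to the table: plywood base 270 x 170 x 12 mm, two uprights 344 mm tall, and a platform that slides straight up and down on them. Origin: underside of the base, midway between the uprights; z up; platform and handle stick out along -x; the rungs run along y.
- frame: The stand's uprights (16 mm square, 110 mm apart), crossbar and three steel rungs, like a little ladder; origin and axes as the stand's. Rungs 10 mm thick, 60 mm apart, centres nominally 117, 177, 237 mm above the origin (first, second, third), but clamped as a set up to 9 mm higher or lower; this is not measured: find it by feel. They are rigid.
- carriage: Sliding platform, 0.5 kg (x 0.8 to 1.25) plus latch and model, slide friction 0.8 N: a plate 125 x 120 x 10 mm, 50 to 175 mm in front (-x) of the uprights. Origin: between the uprights at the height of its upper face, 50 mm over the stand's origin at the start (on its bottom rest). Travel 200 mm along z. Only the latch on a rung holds it up; it cannot go down past a rung the latch has passed.
- handle (a point): Grip point of the upright wooden handle (14 mm thick along the stand's y, 30 mm wide, 65 mm tall), 155 mm in front of the uprights, 50 mm above the platform. Heights over the stand's origin: 100 mm at the start; seated on rung one, two, three nominally 131, 191, 251; latch swung back over rung two from 207; touching rung three at 233 (all +-9 like the rungs; 220 is always safe).
- handle_top (a point): Centre of the flat upper end (30 x 14 mm) of the wooden handle, where it is pressed.
- pawl (a joint): Angle (rad) of the gravity latch at the platform's back: a steel finger 30 mm wide, 6 mm thick, with a heavy tail (0.16 kg in all), pivoted 20 mm in front of the rungs, 45 mm above the platform. 0: finger level, against its stop, where it can carry the platform on a rung. It grows to about 1.1 as a rung being passed pushes the finger down, and falls back to 0 by itself past the rung.
- model: Cream rigid-foam model, 36 x 80 x 28 mm, 50 g, standing on the platform between the handle and the uprights. Origin: centre of its underside. It must stay standing on the platform.
- block_a: Bystander: loose foam block 50 x 90 x 30 mm; origin under its centre.
- block_b: Bystander: loose foam block 60 x 60 x 45 mm; origin under its centre.
- offcut: Bystander: loose foam offcut 35 x 50 x 28 mm beside the stand's base; origin under its centre.
- screwdriver: Bystander: screwdriver 220 mm long with a yellow handle, lying on the table.
- file: Bystander: file with a wooden handle, 285 mm long, lying on the table.
- tape_roll: Bystander: roll of tape, 72 mm across, 22 mm high; origin under its centre.
- mug: Bystander: white mug, 80 mm across, 90 mm high; origin under its centre.
Mind the look-alikes: they are no part of the job. Leave any black, blue or green look-alike of the model alone.

How it is judged (in metres and radians):
On the way, in this order (a step that is already met when the one before it is completed fails the run):
1. the platform has been raised past the second rung (handle point over 193 mm above the stand's origin) (z of handle in the frame of stand above 0.193 m), for 0.05 s.
2. the platform has been set down in hand: still gripped, and the rung already carries over 2 N of it (handle point 178 to 204 mm above the stand's origin, latch angle under 0.12 rad) (z of handle in the frame of stand between 0.178 and 0.204 m and value of joint pawl below 0.12 rad and contact force between each of frame, the fingers and carriage above 2 N), for 0.1 s.
3. the latch sits on the second rung (handle point 178 to 204 mm above the stand's origin, latch angle under 0.12 rad), the rung carries over 3 N, the platform is still and the gripper has let go (z of handle in the frame of stand between 0.178 and 0.204 m and value of joint pawl below 0.12 rad and contact force between frame and carriage above 3 N and contact force between the fingers and carriage below 0.2 N and linear speed of carriage below 0.01 m/s), for 0.2 s.
4. the handle is pressed down so that the rung carries over 11 N (weight and push together), for 0.3 s (contact force between frame and carriage above 11 N and contact force between the fingers and carriage above 2 N), for 0.3 s.
At the end, for the whole second after the job is handed in: The latch sits level (under 0.12 rad) on the second rung (handle point 178 to 204 mm above the stand's origin) and carries the platform (over 3 N), which is still and untouched; the foam model stands still on the platform (tilt under 0.2 rad) (all of step 3 and angle between model's own z axis and vertical below 0.2 rad and z of model in the frame of carriage above -0.008 m and linear speed of model below 0.01 m/s).
It fails at once if the rungs carry more than 26 N (latch forced down on a rung, or dropped on it) (contact force between frame and carriage above 26 N).
It fails at once if the platform drops: it moves faster than 0.12 m/s with no hand on it (linear speed of carriage above 0.12 m/s and contact force between the fingers and carriage below 0.2 N).
It fails at once if the foam model falls over or off the platform (angle between model's own z axis and vertical above 0.35 rad or z of model in the frame of carriage below -0.012 m).
It fails at once if one of the loose things on the table is pushed more than 25 mm from its place (distance of any of block_a, block_b, offcut, screwdriver, file, tape_roll, mug from where it was at the start of the episode above 0.025 m).
It also fails if it takes over 56 s, if anything falls off the work surface, if the arm or the gripper's body presses on something with over 40 N, if the wrist force passes 120 N, or if a joint passes its speed limit or range.

## Working session

There is one attempt and no reset: what is moved stays moved. The work goes in short steps, Python scripts to look and compute and a tool call to move; the robot and the scene stay as the last step left them, time stands still between calls to the robot, and variables do not carry over. Pictures are saved under pics/ and viewed, at most 10 in all, crops included, and the job is handed in when it is done.

Besides the shell and the picture viewer there is one more tool, called as name(argument=value, ...) on one line, values as JSON. servo_tool: Moves the arm, as the interface text tells. Its arguments: {"type":"object","properties":{"plan":{"type":"array"},"force":{"type":"number"}},"required":["plan"]}

```bash
mkdir -p pics; python3 - <<'E'
from bench import sense, optics, r
import cv2,pickle
d={}
for n in("scene","top"):
    s=optics.snapshot(n);d[n]=s;cv2.imwrite(f"pics/{n}0.png",s["frame"])
    print(n,s["fx"],s["cx"],s["cy"],s["dist_coeffs"],s["cam_to_world"])
pickle.dump(d,open("d.pkl","wb"))
print(sense())
E
```

```text
scene 567.2058125865855 308.7431805012211 235.6084953398033 [0.0425913 0.        0.        0.        0.       ] [[ 8.70831922e-01  3.89200163e-01 -3.00291520e-01  9.50151308e+02]
 [ 4.91360648e-01 -7.07439845e-01  5.08029113e-01 -7.89843983e+02]
 [-1.47131730e-02 -5.89959404e-01 -8.07298844e-01  1.40999113e+03]
 [ 0.00000000e+00  0.00000000e+00  0.00000000e+00  1.00000000e+00]]
top 520.0125905701566 321.99745365500917 238.1567983712022 [-0.08413114  0.          0.          0.          0.        ] [[-1.08138449e-02 -9.99422384e-01  3.22173688e-02  4.13461085e+02]
 [-9.99940415e-01  1.07601396e-02 -1.83988331e-03  2.73777781e+01]
 [ 1.49215718e-03 -3.22353453e-02 -9.99479192e-01  1.29429407e+03]
 [ 0.00000000e+00  0.00000000e+00  0.00000000e+00  1.00000000e+00]]
{'time': 0.1, 'joint_pos': array([ 6.13420564e+01,  7.51175880e+00,  8.53233359e+01,  9.49239427e-04,
        8.72620260e+01, -4.89260128e+00]), 'qd': array([-0.0579434 , -0.17557612, -0.11255635,  0.03543373, -0.05976448,
       -0.0039184 ]), 'joint_efforts': array([ 1.37899278e-03, -5.70957792e+01, -5.01938117e+01, -1.82568670e-04,
        8.18909408e-03,  1.24851231e-04]), 'tool_pos': array([241.58439436, 548.80316557, 302.93619893]), 'tcp_rot': array([-1.79903314e+02, -9.22787737e-03,  1.56234604e+02]), 'ft_force': array([ 0.60017663, -0.14712489, -0.41416439]), 'wrist_torque': array([ 0.01371193, -0.03150932, -0.04434109]), 'grip_force': 0.0, 'finger_gap': 84.9766186999462}
```

View pics/scene0.png

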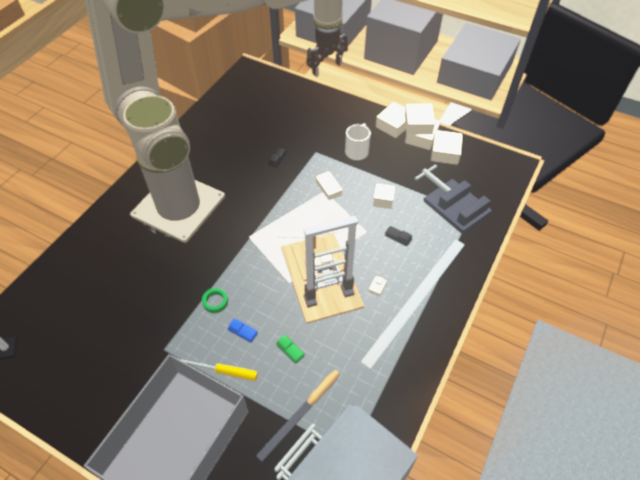

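View pics/top0.png

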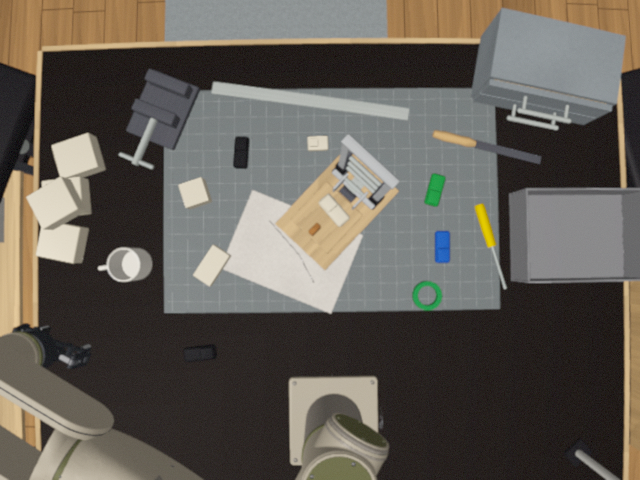

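The scene view shows the stand at about (325,270). In the top view its base is around (335,205), the handle's brown top is at (315,229), and the uprights and crossbar are at (368,165). I'll enlarge that part to measure it.

```bash
cat >h.py <<'E'
import numpy as np,cv2
def ray(s,px):
    K=np.array([[s["fx"],0,s["cx"]],[0,s["fy"],s["cy"]],[0,0,1]])
    u=cv2.undistortPoints(np.array([[px]],float),K,np.array(s["dist_coeffs"]))[0,0]
    M=np.array(s["cam_to_world"]);return M[:3,3],M[:3,:3]@np.array([u[0],u[1],1])
def onz(s,px,z):
    o,d=ray(s,px);return o+d*(z-o[2])/d[2]
E
python3 - <<'E'
import pickle,cv2,numpy as np
from h import *
d=pickle.load(open("d.pkl","rb"));s=d["top"]
c=s["frame"][120:280,260:420]
cv2.imwrite("pics/c.png",cv2.resize(c,(640,640),interpolation=cv2.INTER_CUBIC)[:600])
hsv=cv2.cvtColor(s["frame"],cv2.COLOR_BGR2HSV)
m=np.zeros(hsv.shape[:2],np.uint8);m[215:245,295:335]=1
b=((hsv[...,0]<20)&(hsv[...,1]>120)&(hsv[...,2]<210)&(m>0)).astype(np.uint8)
n,_,st,ce=cv2.connectedComponentsWithStats(b);print(st,ce)
i=1+np.argmax(st[1:,4]);c=ce[i]
for z in(115,132.5):print(onz(s,c,z))
E
```

```text
[[     0      0    640    480 307123]
 [   309    223     11     12     77]] [[319.50133334 239.50270087]
 [314.18181818 228.72727273]]
[473.0841797   42.71872991 115.        ]
[472.19940958  42.4910796  132.5       ]
```

View pics/c.png

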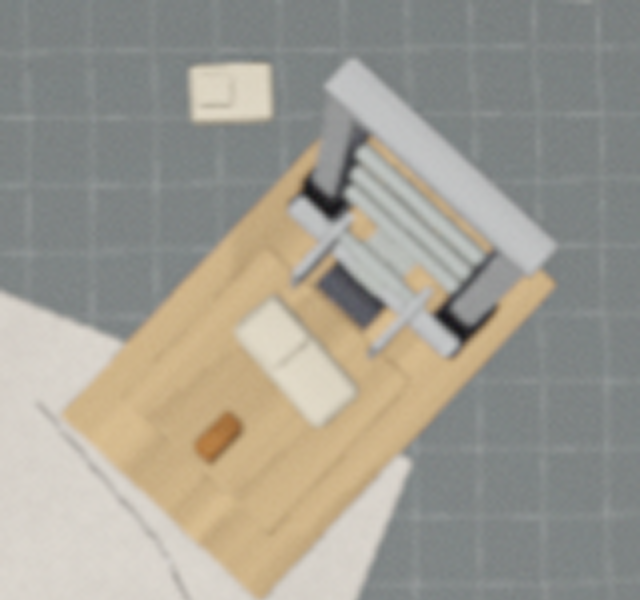

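The crop shows base corners at about (62,415), (262,598) and (553,282). The handle top is at (218,437), its long axis pointing up and to the right toward the uprights, and the model is at (295,360).

```bash
python3 - <<'E'
import pickle,numpy as np
from h import *
d=pickle.load(open("d.pkl","rb"));s=d["top"]
f=lambda x,y,z:onz(s,(260+(x-1.5)/4,120+(y-1.5)/4),z)
A,B,C,L=f(62,415,12),f(262,598,12),f(553,282,12),f(315,140,12)
ang=lambda v:np.degrees(np.arctan2(v[1],v[0]))
print(A,B,C,np.linalg.norm(A-B),np.linalg.norm(C-B))
print("x axis",ang(C-B),ang(L-A),ang(A-B)-90)
h=f(218,437,115);print("handle",h)
p,q=f(350,65,344),f(552,252,344)
print("crossbar",p,q,ang(p-q)-90,(p+q)/2, np.linalg.norm(p-q))
print("base ctr",(A+C)/2)
E
```

```text
[492.58385081 140.43584196  12.        ] [378.39545289  18.13923648  12.        ] [ 572.00721381 -164.54144206   12.        ] 167.31840881822552 266.1911799375835
x axis -43.336057980719424 -43.054525857150274 -43.03630609222134
handle [472.7498053  42.8511755 115.       ]
crossbar [632.56056435 -22.81460164 344.        ] [ 544.83163488 -114.63926517  344.        ] -43.6932726699965 [588.69609961 -68.72693341 344.        ] 126.99659010348542
base ctr [532.29553231 -12.05280005  12.        ]
```

servo_tool(plan=[[[0.0116, -0.0253, 0, -2, 0.0854], [0.0116, -0.0253, 0, -2, 0.0854], [0.0116, -0.0253, 0, -2, 0.0854], [0.0116, -0.0253, 0, -2, 0.0854], [0.0116, -0.0253, 0, -2, 0.0854], [0.0116, -0.0253, 0, -2, 0.0854], [0.0116, -0.0253, 0, -2, 0.0854], [0.0116, -0.0253, 0, -2, 0.0854], [0.0116, -0.0253, 0, -2, 0.0854], [0.0116, -0.0253, 0, -1.5, 0.0854]]], force=40)

```text
time: 1.1
tool_pos: [357.9, 295.0, 303.5]
tcp_rot: [-180.0, -0.0, 136.7]
ft_force: [-0.1, 0.4, 0.1]
finger_gap: 85.4
grip_force: 0.0
```

servo_tool(plan=[[[0.0116, -0.0253, 0, 0, 0.0854], [0.0116, -0.0253, 0, 0, 0.0854], [0.0116, -0.0253, 0, 0, 0.0854], [0.0116, -0.0253, 0, 0, 0.0854], [0.0116, -0.0253, 0, 0, 0.0854], [0.0116, -0.0253, 0, 0, 0.0854], [0.0116, -0.0253, 0, 0, 0.0854], [0.0116, -0.0253, 0, 0, 0.0854], [0.0116, -0.0253, 0, 0, 0.0854], [0, 0, 0, 0, 0.0854]]])

```text
time: 2.1
tool_pos: [462.8, 66.0, 303.4]
tcp_rot: [-179.9, 0.0, 136.6]
ft_force: [-0.9, 0.2, -0.3]
finger_gap: 85.5
grip_force: 0.0
```

servo_tool(plan=[[[0.005, -0.0115, -0.02, 0, 0.0854], [0.005, -0.0115, -0.02, 0, 0.0854], [0, 0, -0.02, 0, 0.0854], [0, 0, 0, 0, 0.0854], [0, 0, 0, 0, 0.0854]]])

```text
time: 2.6
tool_pos: [471.8, 45.9, 243.9]
tcp_rot: [-180.0, -0.1, 136.8]
ft_force: [0.4, 0.6, 0.3]
finger_gap: 85.3
grip_force: 0.0
```

```bash
python3 - <<'E'
from bench import sense, optics, r
import cv2
from h import *
s=optics.snapshot("wrist");f=s["frame"].copy()
t=sense();print(t["tool_pos"],t["tcp_rot"],s["cam_to_world"])
cv2.imwrite("pics/w1.png",f)
hsv=cv2.cvtColor(f,cv2.COLOR_BGR2HSV)
b=((hsv[...,0]<20)&(hsv[...,1]>140)&(hsv[...,2]<220)).astype(np.uint8)
n,l,st,ce=cv2.connectedComponentsWithStats(b)
for i in range(1,n):
    if st[i,4]>300:print(st[i],ce[i],onz(s,ce[i],115),cv2.minAreaRect(np.argwhere(l==i)[:,::-1].astype(np.float32)))
E
```

```text
[472.2776839   45.93708301 244.71942467] [1.79972311e+02 1.58651782e-02 1.36762836e+02] [[ 6.85447445e-01  6.97116021e-01  2.10216679e-01  4.18327032e+02]
 [ 7.28120819e-01 -6.55714858e-01 -1.99695012e-01  9.69471604e+01]
 [-1.36839203e-03  2.89943576e-01 -9.57042763e-01  3.13624393e+02]
 [ 0.00000000e+00  0.00000000e+00  0.00000000e+00  1.00000000e+00]]
[ 305  221   25   78 1371] [317.69292487 260.72210066] [465.40179872  47.20538102 115.        ] ((317.0, 259.5), (77.0, 24.0), 90.0)
```

View pics/w1.png

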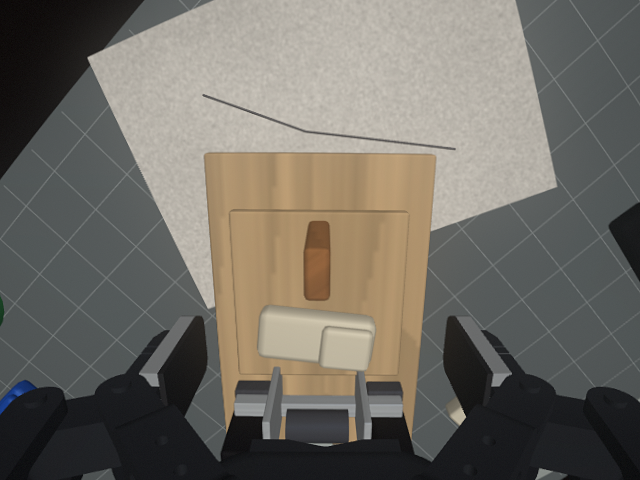

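The wrist view shows the handle's top face centred at about (317,273), aligned with the fingers. The model is at (317,338), clear of them.

```bash
python3 - <<'E'
from bench import sense, optics
from h import *
s=optics.snapshot("wrist")
for p in((316.5,248),(316.5,273),(316.5,299),(304.5,273),(329,273)):print(onz(s,p,115))
E
```

```text
[461.03590957  51.24849078 115.        ]
[470.8816289   41.87022855 115.        ]
[481.54019046  31.71484544 115.        ]
[466.61176296  37.32976971 115.        ]
[475.3295997   46.59767133 115.        ]
```

servo_tool(plan=[[[0, -0.0037, -0.02, 0, 0.0854], [0, 0, -0.02, 0, 0.0854], [0, 0, -0.02, 0, 0.0854], [0, 0, -0.02, 0, 0.0854], [0, 0, -0.01, 0, 0.0854], [0, 0, 0, 0, 0.0854], [0, 0, 0, 0, 0.0854]]])

```text
time: 3.4
tool_pos: [472.8, 41.9, 155.0]
tcp_rot: [180.0, 0.1, 136.7]
ft_force: [-0.3, 0.2, 0.8]
finger_gap: 85.1
grip_force: 0.0
```

servo_tool(plan=[[[0, 0, 0, 0, 0.03], [0, 0, 0, 0, 0.02], [0, 0, 0, 0, 0.0], [0, 0, 0, 0, 0.0], [0, 0, 0, 0, 0.0], [0, 0, 0, 0, 0.0], [0, 0, 0, 0, 0.0], [0, 0, 0, 0, 0.0]]])

```text
time: 4.2
tool_pos: [471.2, 40.5, 154.2]
tcp_rot: [-179.8, -0.0, 136.7]
ft_force: [-9.8, -8.2, 9.6]
finger_gap: 13.4
grip_force: 40.8
```

servo_tool(plan=[[[-0.0008, -0.0007, 0, 0, 0], [-0.0008, -0.0007, 0.0, 0, 0], [0, 0, 0.0, 0, 0], [0, 0, 0, 0, 0]]])

```text
time: 4.6
tool_pos: [470.9, 40.3, 154.2]
tcp_rot: [180.0, 0.0, 136.7]
ft_force: [1.6, -0.6, 2.9]
finger_gap: 13.9
grip_force: 40.1
```

servo_tool(plan=[[[0, 0, 0.004, 0, 0], [0, 0, 0.006, 0, 0], [0, 0, 0.006, 0, 0], [0, 0, 0.006, 0, 0], [0, 0, 0.006, 0, 0], [0, 0, 0.006, 0, 0], [0, 0, 0.006, 0, 0], [0, 0, 0.006, 0, 0], [0, 0, 0.006, 0, 0], [0, 0, 0.006, 0, 0]]])

```text
time: 5.6
tool_pos: [470.9, 40.3, 211.2]
tcp_rot: [180.0, 0.0, 136.7]
ft_force: [8.1, -2.0, -8.3]
finger_gap: 13.4
grip_force: 41.4
```

servo_tool(plan=[[[0, 0, 0.006, 0, 0], [0, 0, 0.006, 0, 0], [0, 0, 0.006, 0, 0], [0, 0, 0.006, 0, 0], [0, 0, 0.006, 0, 0], [0, 0, 0.006, 0, 0], [0, 0, 0.006, 0, 0], [0, 0, 0.006, 0, 0], [0, 0, 0.004, 0, 0], [0, 0, 0, 0, 0]]])

```text
time: 6.6
tool_pos: [470.9, 40.3, 263.4]
tcp_rot: [180.0, 0.0, 136.7]
ft_force: [6.4, -0.2, -6.8]
finger_gap: 13.6
grip_force: 41.9
```

servo_tool(plan=[[[0, 0, 0.004, 0, 0], [0, 0, 0.004, 0, 0], [0, 0, 0.0025, 0, 0], [0, 0, 0, 0, 0], [0, 0, 0, 0, 0], [0, 0, 0, 0, 0]]])

```text
time: 7.2
tool_pos: [470.9, 40.3, 273.4]
tcp_rot: [180.0, 0.0, 136.7]
ft_force: [6.8, -0.6, -7.2]
finger_gap: 13.7
grip_force: 41.8
```

```bash
python3 - <<'E'
from bench import sense, optics, r
import cv2
s=optics.snapshot("scene");cv2.imwrite("pics/s2.png",cv2.resize(s["frame"][200:340,240:400],(640,560),interpolation=cv2.INTER_CUBIC))
t=sense();print(t["tool_pos"],t["ft_force"])
E
```

```text
[470.8808888   40.2684887  273.41282402] [ 6.47747129 -0.23313704 -6.61111032]
```

View pics/s2.png

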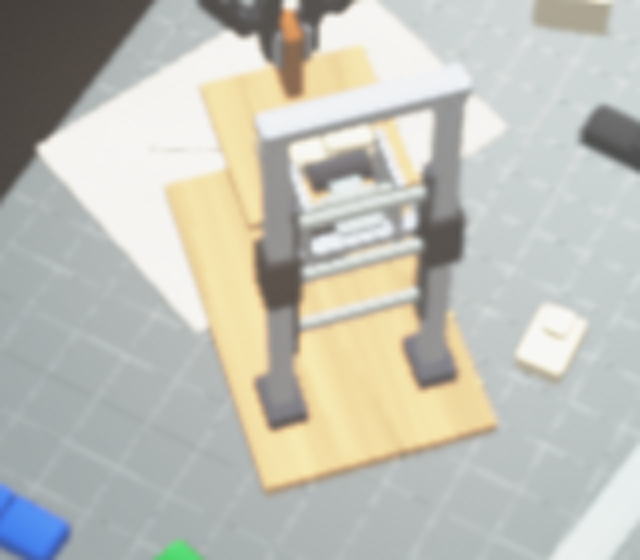

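The platform is raised, with its latch above the second rung (crop around (350,245)) and the model still on it. Next I lower it to just above the seating range.

servo_tool(plan=[[[0, 0, -0.004, 0, 0], [0, 0, -0.004, 0, 0], [0, 0, -0.004, 0, 0], [0, 0, -0.003, 0, 0], [0, 0, -0.002, 0, 0], [0, 0, -0.001, 0, 0], [0, 0, 0, 0, 0]]])

```text
time: 7.95
tool_pos: [470.9, 40.3, 255.2]
tcp_rot: [180.0, 0.0, 136.7]
ft_force: [7.4, -0.6, -7.7]
finger_gap: 13.1
grip_force: 41.8
```

servo_tool(plan=[[[0, 0, -0.001, 0, 0], [0, 0, -0.001, 0, 0], [0, 0, -0.001, 0, 0]]])

```text
time: 8.25
tool_pos: [470.9, 40.3, 252.5]
tcp_rot: [180.0, 0.0, 136.7]
ft_force: [7.2, -0.5, -6.9]
finger_gap: 13.5
grip_force: 41.8
```

servo_tool(plan=[[[0, 0, -0.001, 0, 0], [0, 0, -0.001, 0, 0], [0, 0, -0.0005, 0, 0]]])

```text
time: 8.55
tool_pos: [470.9, 40.3, 249.9]
tcp_rot: [180.0, 0.0, 136.7]
ft_force: [7.9, -1.5, -7.0]
finger_gap: 13.5
grip_force: 41.8
```

servo_tool(plan=[[[0, 0, -0.001, 0, 0], [0, 0, -0.001, 0, 0]]])

```text
time: 8.75
tool_pos: [470.9, 40.3, 248.0]
tcp_rot: [180.0, 0.0, 136.7]
ft_force: [6.9, 0.0, -6.0]
finger_gap: 13.6
grip_force: 41.8
```

servo_tool(plan=[[[0, 0, -0.001, 0, 0], [0, 0, -0.001, 0, 0]]])

```text
time: 8.95
tool_pos: [470.9, 40.3, 246.0]
tcp_rot: [180.0, 0.0, 136.7]
ft_force: [7.5, -0.4, -7.2]
finger_gap: 13.3
grip_force: 41.8
```

servo_tool(plan=[[[0, 0, -0.001, 0, 0], [0, 0, -0.001, 0, 0]]])

```text
time: 9.15
tool_pos: [470.9, 40.3, 244.0]
tcp_rot: [180.0, 0.0, 136.7]
ft_force: [7.9, -0.3, -6.2]
finger_gap: 13.6
grip_force: 41.8
```

servo_tool(plan=[[[0, 0, -0.001, 0, 0], [0, 0, -0.001, 0, 0]]])

```text
time: 9.35
tool_pos: [470.9, 40.3, 242.0]
tcp_rot: [180.0, 0.0, 136.7]
ft_force: [6.5, -0.7, -5.9]
finger_gap: 13.2
grip_force: 41.8
```

servo_tool(plan=[[[0, 0, -0.001, 0, 0], [0, 0, -0.001, 0, 0]]])

```text
time: 9.55
tool_pos: [470.9, 40.3, 240.0]
tcp_rot: [180.0, 0.0, 136.7]
ft_force: [7.7, -0.8, -6.6]
finger_gap: 13.4
grip_force: 41.8
```

servo_tool(plan=[[[0, 0, -0.001, 0, 0], [0, 0, -0.001, 0, 0]]])

```text
time: 9.75
tool_pos: [470.9, 40.3, 238.0]
tcp_rot: [180.0, 0.0, 136.7]
ft_force: [6.7, -0.9, -6.0]
finger_gap: 13.3
grip_force: 41.8
```

servo_tool(plan=[[[0, 0, -0.001, 0, 0], [0, 0, -0.0005, 0, 0]]])

```text
time: 9.95
tool_pos: [470.9, 40.3, 237.2]
tcp_rot: [180.0, 0.0, 136.7]
ft_force: [4.3, -1.0, 0.9]
finger_gap: 13.4
grip_force: 42.9
```

servo_tool(plan=[[[0, 0, 0, 0, 0], [0, 0, 0, 0, 0], [0, 0, 0, 0, 0]]])

```text
time: 10.25
tool_pos: [470.9, 40.3, 237.3]
tcp_rot: [180.0, 0.0, 136.7]
ft_force: [5.7, -1.1, -2.1]
finger_gap: 13.4
grip_force: 42.4
```

servo_tool(plan=[[[0, 0, -0.0003, 0, 0], [0, 0, 0, 0, 0], [0, 0, 0, 0, 0]]])

```text
time: 10.55
tool_pos: [470.9, 40.3, 237.3]
tcp_rot: [180.0, 0.0, 136.7]
ft_force: [6.2, -0.8, -1.6]
finger_gap: 13.5
grip_force: 42.7
```

servo_tool(plan=[[[0, 0, -0.0003, 0, 0], [0, 0, 0, 0, 0], [0, 0, 0, 0, 0.02], [0, 0, 0, 0, 0.03], [0, 0, 0, 0, 0.05], [0, 0, 0, 0, 0.06], [0, 0, 0, 0, 0.07], [0, 0, 0, 0, 0.07]]])

```text
time: 11.35
tool_pos: [470.5, 40.4, 236.7]
tcp_rot: [-180.0, -0.0, 136.7]
ft_force: [1.1, 0.5, 0.5]
finger_gap: 70.1
grip_force: 0.0
```

servo_tool(plan=[[[0, 0, 0.01, 0, 0.07], [0, 0, 0.015, 0, 0.07], [0, 0, 0.015, 0, 0.07], [0, 0, 0.015, 0, 0.07], [0, 0, 0.01, 0, 0.05], [0, 0, 0, 0, 0.02], [0, 0, 0, 0, 0], [0, 0, 0, 0, 0], [0, 0, 0, 0, 0], [0, 0, 0, 0, 0]]])

```text
time: 12.35
tool_pos: [470.3, 40.3, 301.1]
tcp_rot: [-180.0, -0.1, 136.7]
ft_force: [0.3, 0.2, -0.6]
finger_gap: 0.0
grip_force: 0.0
```

```bash
python3 - <<'E'
from bench import sense, optics, r
import cv2
s=optics.snapshot("wrist");cv2.imwrite("pics/w3.png",s["frame"])
t=sense();print(t["tool_pos"],t["ft_force"],t["finger_gap"])
E
```

```text
[470.36814795  40.32716774 301.25753664] [0.51771512 0.64600963 0.49463971] -0.04299711418462197
```

View pics/w3.png

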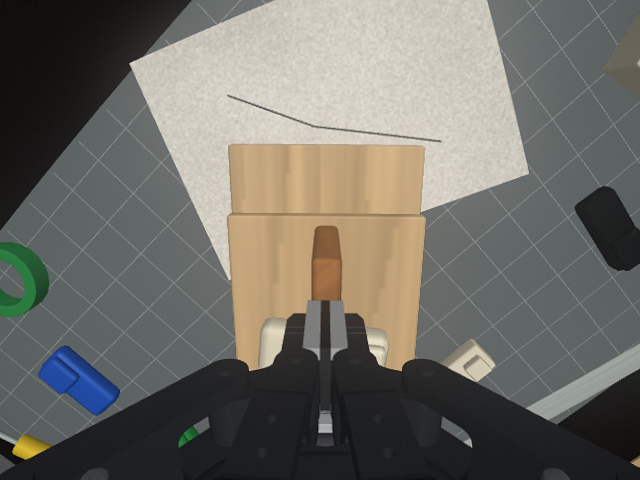

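The closed fingertips at (326,300) line up over the handle top, the platform holds on its rung, and the model is upright. Next I descend to press.

servo_tool(plan=[[[0, 0, -0.008, 0, 0], [0, 0, -0.008, 0, 0], [0, 0, -0.006, 0, 0], [0, 0, -0.003, 0, 0], [0, 0, 0, 0, 0]]])

```text
time: 12.9
tool_pos: [470.2, 40.3, 275.9]
tcp_rot: [-179.9, -0.1, 136.7]
ft_force: [0.0, -0.5, -0.1]
finger_gap: -0.0
grip_force: 0.0
```

servo_tool(plan=[[[0, 0, -0.001, 0, 0], [0, 0, -0.001, 0, 0]]])

```text
time: 13.1
tool_pos: [470.8, 40.3, 275.1]
tcp_rot: [180.0, 0.0, 136.7]
ft_force: [0.1, -0.2, 0.7]
finger_gap: -0.0
grip_force: 0.0
```

servo_tool(plan=[[[0, 0, -0.001, 0, 0], [0, 0, -0.001, 0, 0]]])

```text
time: 13.3
tool_pos: [470.7, 40.3, 272.9]
tcp_rot: [180.0, 0.0, 136.7]
ft_force: [-0.8, -0.2, -0.2]
finger_gap: 0.1
grip_force: 0.0
```

servo_tool(plan=[[[0, 0, -0.0007, 0, 0], [0, 0, -0.0007, 0, 0]]])

```text
time: 13.5
tool_pos: [470.6, 40.3, 271.4]
tcp_rot: [180.0, 0.0, 136.7]
ft_force: [-0.0, 0.4, -1.3]
finger_gap: -0.0
grip_force: 0.0
```

servo_tool(plan=[[[0, 0, -0.0005, 0, 0], [0, 0, -0.0005, 0, 0]]])

```text
time: 13.7
tool_pos: [470.6, 40.3, 270.6]
tcp_rot: [180.0, 0.0, 136.7]
ft_force: [-2.0, -1.0, 5.2]
finger_gap: 0.1
grip_force: 2.2
```

servo_tool(plan=[[[0, 0, -0.0003, 0, 0], [0, 0, 0, 0, 0]]])

```text
time: 13.9
tool_pos: [470.6, 40.4, 270.5]
tcp_rot: [180.0, 0.0, 136.7]
ft_force: [-3.3, 0.2, 4.3]
finger_gap: 0.2
grip_force: 2.5
```

servo_tool(plan=[[[0, 0, -0.0005, 0, 0], [0, 0, 0, 0, 0]]])

```text
time: 14.1
tool_pos: [470.6, 40.4, 270.4]
tcp_rot: [180.0, 0.0, 136.7]
ft_force: [-3.9, 0.3, 9.1]
finger_gap: -0.2
grip_force: 4.1
```

servo_tool(plan=[[[0, 0, -0.0002, 0, 0], [0, 0, 0, 0, 0], [0, 0, 0, 0, 0], [0, 0, 0, 0, 0], [0, 0, 0, 0, 0], [0, 0, 0, 0, 0]]])

```text
time: 14.7
tool_pos: [470.6, 40.4, 270.4]
tcp_rot: [180.0, 0.0, 136.7]
ft_force: [-5.1, 0.3, 9.8]
finger_gap: 0.1
grip_force: 4.7
```

servo_tool(plan=[[[0, 0, 0, 0, 0], [0, 0, 0, 0, 0], [0, 0, 0, 0, 0], [0, 0, 0, 0, 0], [0, 0, 0, 0, 0]]])

```text
time: 15.2
tool_pos: [470.6, 40.4, 270.4]
tcp_rot: [180.0, 0.0, 136.7]
ft_force: [-5.3, 0.8, 9.1]
finger_gap: 0.1
grip_force: 4.7
```

The press held at 9–10 N for a second, so now I move clear.

servo_tool(plan=[[[0, 0, 0.003, 0, 0], [0, 0, 0.01, 0, 0], [0, 0, 0.02, 0, 0], [0, 0, 0.02, 0, 0], [-0.01, 0.02, 0.02, 0, 0], [-0.01, 0.02, 0.01, 0, 0], [-0.01, 0.02, 0, 0, 0], [-0.01, 0.02, 0, 0, 0], [-0.01, 0.02, 0, 0, 0], [0, 0, 0, 0, 0]]])

```text
time: 16.2
tool_pos: [419.8, 142.1, 353.0]
tcp_rot: [179.9, -0.0, 136.9]
ft_force: [0.7, -0.0, 0.6]
finger_gap: -0.1
grip_force: 0.0
```

```bash
python3 - <<'E'
from bench import sense, optics, r
import cv2
s=optics.snapshot("scene");cv2.imwrite("pics/s4.png",cv2.resize(s["frame"][200:340,240:400],(640,560),interpolation=cv2.INTER_CUBIC))
E
```

```text
(no output)
```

View pics/s4.png

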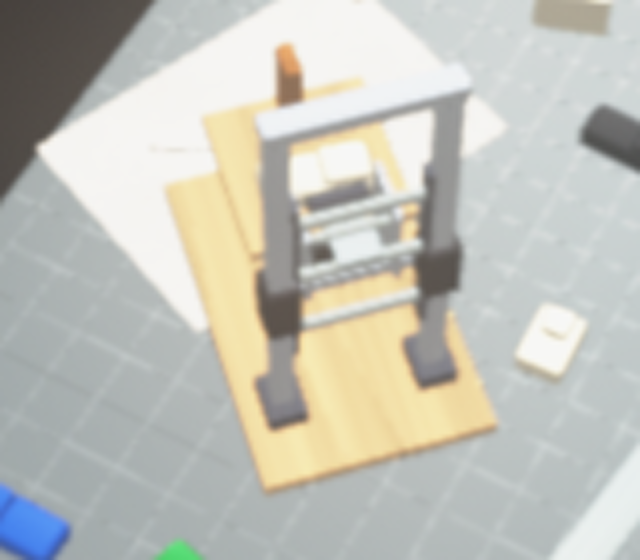

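The latch finger rests on the second rung, at about (360,245) in the crop. The model stands on the platform and the gripper is clear.

```bash
python3 -c "
from bench import r
print(r.hand_in())"
```

```text
the job is handed in; nothing more can be done
None
```

The platform's latch sits on the second rung and held a press of about 9–10 N for a second; the foam model is still standing, the gripper is clear, and the job is handed in (no verdict was returned).

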